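# Load the index table, then hold its index plunger out

### The arm

A 6-joint arm with a two-finger parallel gripper is mounted at the origin on a cart in front of the work surface, level with it; the furniture and walls round the work are solid. World frame = base frame: x ahead of the robot, y to its left, z up, the work surface at z = 0. Lengths are in m, angles in rad, forces in N, time in s.
With the tool pointing down it reaches from about 0.325 to 0.75 m from the base axis. Payload 7.6 kg.
Tool frame: the origin (TCP) lies on the centre line of the jaws, within the pads' length; the fingertips stand 25 mm ahead of it and the grasp point (between the pads) lies 6 mm ahead of it (r.finger_overhang is the distance from the TCP to the fingertips, in m); z points along the fingers, y is the line along which they close (so a half turn about z gives the same grasp; the last joint's range is limited). The gripper opens to 85 mm and grips with 20 to 120 N. Pads are 22 mm wide; open, the fingers measure 114 mm over their backs; the gripper's body (76 mm by 85 mm) begins 54 mm behind the grasp point. The pads swing forward as they close: fully open they stand 13 mm farther back than shut.
Start: joints at [-1.325, 0.052, 1.401, -0, 1.689, -0.07], TCP at [0.163, -0.499, 0.256] pointing down, gripper open.
Joint ranges: [-2.9, 2.9], [-0.91, 2.17], [0.12, 2.37], [-1.06, 4.2], [0.26, 2.73], [-2.93, 2.93]. Speed limits (rad/s): [2.57, 2.57, 3.01, 3.14, 3.14, 3.14].

### API

Orientations are given as [roll, pitch, yaw] about the fixed x, y, z axes, in that order (R = Rz(yaw) Ry(pitch) Rx(roll)).
In Python, from cell import r gives the robot as it stands.
- The arm moves only by the tool jog_arm, never from a script. Its argument "rows" is a list of rows, each an object with "claw": the opening, from -1 (shut) to 1 (fully open), so that 0 is half open; "xyz": the shift along the tool's x, y, z each as a share of 0.8 m, from -1 to 1, a list of three; "roll": the turn about the tool's z as a share of 120 degrees, from -1 to 1. In form: [{"claw": claw, "xyz": [x, y, z], "roll": roll}, ...]. A call has 1 to 20 rows; each row is the pose to reach, as a shift and turn from the pose commanded when the call began, along the tool's axes at that moment; what a row does not reach only later rows make up. A row lasts 1/12 s, in which the tool goes at most 41.7 mm and 7.16 degrees, less where a joint would pass 70% of its speed; a pose out of reach is approached as far as the arm can. A call with a number of a shift or a turn outside -1 to 1 is refused whole. A call with a gripper value outside its range is refused whole. The fingers move at their own pace and stop on an object; the grip force is fixed at half the most. Time passes only in rows, so rows that repeat a pose let the fingers close. It gives the time, the measured TCP pose, the force, the opening and the grip force at its end, in the units of the state.
- r.get_state(): the state, without advancing time (a new reading comes with each control period).
- r.camera(name): name is "scene" or "side" or "wrist"; returns a dict with "img" (480x640x3 uint8, red, green, blue), "camera_matrix" (3x3 intrinsics, pixels), "pose" (4x4, takes a point from camera to world coordinates). Camera axes: x right, y down, z forward; pixel columns grow to the right and rows downward; lengths in m; the calibration is good to about 2 mm. A picture is of the moment at which its call begins. There is no depth.
- r.job_done(): hands the job in; it is judged then, once.
The state is a dict: "t": time; "qpos": joint angles; "joint_vel": joint speeds; "tau": joint torques, N m; "tool_pos": TCP position; "eef_rot": TCP orientation; "wrist_force": force on the tool from outside, world axes, zero at the start; "torque": the same for the moment, N m; "width": finger opening in m; "grasp_force": force on a finger pad.
Only numpy, scipy, OpenCV 4.12 (cv2) and the standard library are available. Lean on these libraries where they do the work, as an engineer would, in place of code of your own. Each camera call takes 0.05 s, during which the arm holds its last target. There are 200 camera calls.

### The job

Lower the fixture plate onto the round index table so that both pegs enter its holes and it sits flat on the table, without dropping it, and let go of it. Then grip the red knob of the index plunger, pull it straight up against its spring as far as it goes, and finish while still holding it there, so that I can turn the table. Do not turn the table yourself, and leave the flux pot, the pink filter disc and the wooden layout block where they are.

Things in the scene. Friction and masses are not known exactly. Their poses are not given: they have to be found in the camera images.
- seat (a point): Centre of the flat top of the round grey metal index table (196 mm across, top 34 mm above the worktop). x runs through its two steel pegs, 42 mm either side of this point, 8 mm thick, 11 mm high, upper 6 mm tapered. y points to the blue plunger bracket on the rim (20 mm wide arm, 73 to 131 mm out, top 52 mm above the worktop). The round blue base, 200 mm across, is fixed to the worktop.
- table (a joint): Turn of the index table about its vertical axis, rad, 0 as found. The plunger's pin locks it (about 0.015 rad of play); with the pin out it turns freely but for a light friction, and stays where it is left.
- knob (a point): Red fluted round knob of the index plunger, 26 mm across, 26 mm high, upright; this point is its centre, 75 mm above the worktop when home, 84 mm from the seat along the seat's y. Below it 10 mm free to the bracket arm's top (a brass collar, 17 mm across, 5 mm high, stands there). Fingers closing along the seat's x straddle the arm.
- plunger (a joint): Upward travel of the spring plunger, m: 0 home, its 8 mm pin 10 mm deep in a hole of the table; 0.015 at its upper stop, pin clear of the hole. It moves straight up with the knob. The spring resists with 5 N at home, rising to 11 N at the stop, and snaps it home when released.
- fixture: Loose aluminium fixture plate, 120 x 70 x 12 mm, 0.26 to 0.49 kg, with a wooden grip block on its middle. Origin: centre of the underside, x along its length, z up. Two 11 mm through holes on the x axis, 42 mm either side of the centre; either way round fits the pegs. Four brass studs, 3 mm high, near its corners.
- grip (a point): The point to grip on the fixture plate's wooden block: 34 mm above the plate's underside, axes as the plate's. The block is 20 mm thick along x, 44 mm wide along y, and rises from 12 to 52 mm above the underside.
- flux_pot: Bystander: small round pot with a dark green lid, 52 mm across, 30 mm high; origin at the centre of its underside.
- filter_disc_1: Bystander: bright pink round filter disc, 71 mm across, 18 mm high; origin at the centre of its underside.
- layout_block: Bystander: wooden layout block, 38 x 85 x 24 mm; origin at the centre of its underside.
Not all that is in view belongs to the job. There is more than one size of the fixture; the one meant has the size given above.

How it is judged:
By the outcome, as a careful person would: the job done as asked, in the order asked, and still so for the second after the job is handed in, while the arm keeps its last pose, push and grip.
It also fails if it takes over 45 s, if anything falls off the work surface, if the arm or the gripper's body presses on something with over 40 N, if the wrist force passes 120 N, or if a joint passes its speed limit or range.

## Working session

There is one attempt and no reset: what is moved stays moved. The work goes in short steps, Python scripts to look and compute and a tool call to move; the robot and the scene stay as the last step left them, time stands still between calls to the robot, and variables do not carry over. Pictures are saved under pics/ and viewed, at most 10 in all, crops included, and the job is handed in when it is done.

Besides the shell and the picture viewer there is one more tool, called after "Emit:" as a command line: name --argument value ..., lists and objects as JSON in quotes. jog_arm: Moves the arm, as the interface text tells. Its arguments: {"type":"object","properties":{"rows":{"type":"array"}},"required":["rows"]}

```bash
mkdir -p pics; ls
python3 - <<'E'
from cell import r
import cv2
s=r.get_state(); print({k:s[k] for k in('t','tool_pos','eef_rot','width','wrist_force')}, r.finger_overhang)
for n in('scene','side','wrist'):
    c=r.camera(n); cv2.imwrite(f'pics/{n}0.png',c['img'][:,:,::-1]); print(n,c['camera_matrix'].tolist(),c['pose'].round(4).tolist())
E
```

```text
pics
{'t': 0.0, 'tool_pos': array([ 0.16301396, -0.49876415,  0.25544599]), 'eef_rot': array([-3.13997283e+00, -1.21839186e-04,  3.15805610e-01]), 'width': 0.0855158881661563, 'wrist_force': array([0.35163397, 0.48570091, 0.33085222])} 0.025
scene [[582.3283689326107, 0.0, 326.89094899684335], [0.0, 582.3283689326107, 238.02915572122996], [0.0, 0.0, 1.0]] [[-0.499, -0.6228, 0.6026, -0.4495], [-0.8666, 0.3505, -0.3553, 0.5586], [0.0101, -0.6995, -0.7146, 1.2584], [0.0, 0.0, 0.0, 1.0]]
side [[434.977005600384, 0.0, 325.10590383091994], [0.0, 434.977005600384, 235.29078493720368], [0.0, 0.0, 1.0]] [[0.9983, 0.0478, -0.0332, 0.5987], [0.0536, -0.5314, 0.8454, -0.923], [0.0228, -0.8457, -0.5331, 0.6455], [0.0, 0.0, 0.0, 1.0]]
wrist [[378.65890127624726, 0.0, 325.81308581309605], [0.0, 378.65890127624726, 240.20736385473242], [0.0, 0.0, 1.0]] [[0.3099, -0.9111, -0.2716, 0.2316], [-0.9508, -0.2973, -0.0875, -0.4774], [-0.001, 0.2854, -0.9584, 0.3734], [0.0, 0.0, 0.0, 1.0]]
```

View pics/scene0.png

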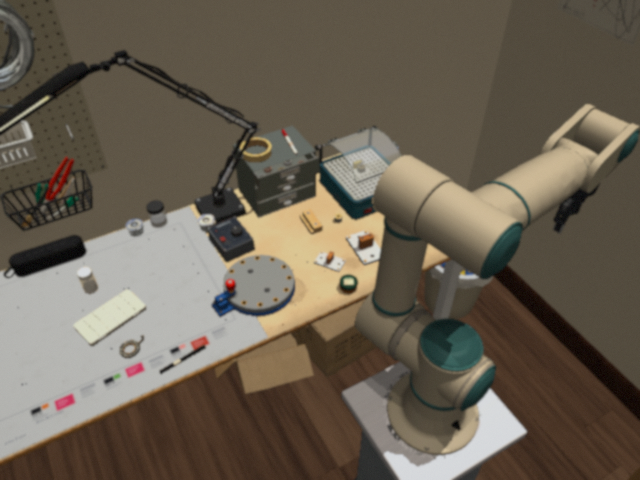

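View pics/side0.png

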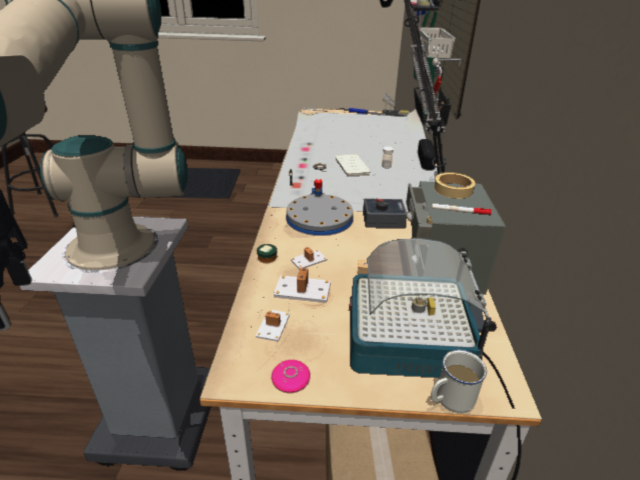

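Scene: the index table is at (260,282) with its knob at (230,284). Side: there are three plates, at (309,258), (302,289) and (272,325). The middle one looks largest, so I'll measure it and enlarge it.

```bash
cat > h.py <<'E'
import numpy as np, cv2
from cell import r
def ray(c,uv):
    d=c['pose'][:3,:3]@np.linalg.solve(c['camera_matrix'],[*uv,1.]); return c['pose'][:3,3],d
def onz(c,uv,z):
    o,d=ray(c,uv); return o+d*(z-o[2])/d[2]
def tri(*cu):
    A=np.zeros((3,3));b=np.zeros(3);R=[]
    for c,uv in cu:
        o,d=ray(c,uv); d=d/np.linalg.norm(d); P=np.eye(3)-np.outer(d,d); A+=P;b+=P@o;R.append((P,o))
    x=np.linalg.solve(A,b); return x,[float(np.linalg.norm(P@(x-o))) for P,o in R]
def proj(c,p):
    p=np.linalg.inv(c['pose'])@[*p,1]; q=c['camera_matrix']@p[:3]; return q[:2]/q[2]
def look(n,f):
    c=r.camera(n); cv2.imwrite(f'pics/{f}.png',c['img'][:,:,::-1]); return c
def say(): 
    s=r.get_state(); print({k:np.round(s[k],4).tolist() for k in('t','tool_pos','eef_rot','width','wrist_force','grasp_force','qpos')})
E
python3 - <<'E'
from h import *
S=look('scene','s1');D=look('side','d1')
for a in[(309,258),(302,292),(272,327),(291,376),(267,252),(320,212)]: print(a,onz(D,a,.012 if a[0]!=320 else .034).round(3))
print('table',onz(S,(260,280),.034),'knob',tri((S,(230,284)),(D,(318,185))),'block',tri((S,(366,238)),(D,(303,280))))
a=cv2.resize(D['img'][235:345,240:350],(480,480),interpolation=2)
b=cv2.resize(D['img'][170:240,275:365],(480,373),interpolation=2)
b=np.vstack([b,np.zeros((107,480,3),np.uint8)])
cv2.imwrite('pics/crop1.png',cv2.resize(np.hstack([a,b]),(800,400))[:,:,::-1])
E
```

```text
(309, 258) [ 0.525 -0.029  0.012]
(302, 292) [ 0.52  -0.163  0.012]
(272, 327) [ 0.47  -0.278  0.012]
(291, 376) [ 0.523 -0.399  0.012]
(267, 252) [ 0.415 -0.012  0.012]
(320, 212) [0.539 0.171 0.034]
table [0.5334065  0.19014919 0.034     ] knob (array([0.527641  , 0.27567746, 0.07066563]), [0.002230858598148955, 0.0022308585981490082]) block (array([ 0.52250806, -0.14933866,  0.03688309]), [0.0016185848529132454, 0.0016185848529130602])
```

View pics/crop1.png

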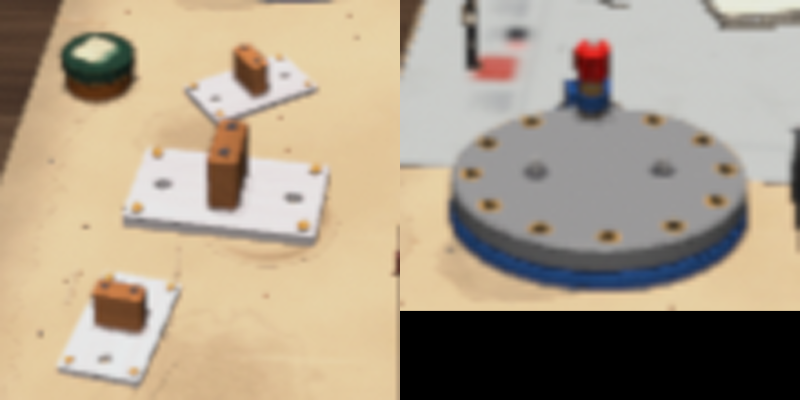

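The crop's left half confirms it: the middle plate (block at about (302,281) px) is clearly the largest of the three. Its holes are at about (284.6,285.6) and (320.6,289.2). In the right half the pegs are at about (306,208) and (334,208), and the knob stands at the far rim.

Run:
```python
from h import *
D=r.camera('side')
def pair(a,b,z):
    A,B=onz(D,a,z),onz(D,b,z); m=(A+B)/2; d=B-A; print(m.round(4),'len',np.linalg.norm(d[:2]).round(4),'ang',np.degrees(np.arctan2(d[1],d[0])).round(2))
pair((284.6,285.6),(320.6,289.2),.012)
pair((240+123/3.636,235+224/3.636),(240+316/3.636,235+241/3.636),.0)
pair((305.8,208.3),(334.2,207.8),.042)
# small ones' front edge/hole extents
pair((240+57/3.636,235+370/3.636),(240+116/3.636,235+275/3.636),.012)
pair((240+185/3.636,235+90/3.636),(240+280/3.636,235+55/3.636),.012)
say()
```

```text
[ 0.5197 -0.1465  0.012 ] len 0.0836 ang -4.26
[ 0.517  -0.1731  0.    ] len 0.1209 ang -3.02
[0.5386 0.1801 0.042 ] len 0.0822 ang 7.56
[ 0.4522 -0.2687  0.012 ] len 0.0806 ang 75.59
[ 0.5111 -0.0164  0.012 ] len 0.0787 ang 37.92
{'t': 0.3, 'tool_pos': [0.1631, -0.499, 0.256], 'eef_rot': [-3.1411, -0.0001, 0.3158], 'width': 0.0855, 'wrist_force': [0.1894, -0.0264, -0.468], 'grasp_force': 0.0, 'qpos': [-1.3253, 0.0524, 1.401, 0.0, 1.6886, -0.0703]}
```

The middle plate's hole pitch (83.6 mm) and length (121 mm) match the description, while the others are about 80 mm long. It sits near (0.520,-0.147) at about -4°. I'll go above it with tool y along the plate's x.

```bash
cat >> h.py <<'E'
def plan(p,yaw,ref=None):
    s=r.get_state(); p0,y0=(s['tool_pos'],s['eef_rot'][2]) if ref is None else ref
    d=np.array(p)-p0; c,sn=np.cos(y0),np.sin(y0)
    dy=(yaw-y0+np.pi)%(2*np.pi)-np.pi
    print('xyz',np.round(np.array([d[0]*c+d[1]*sn,d[0]*sn-d[1]*c,-d[2]])/.8,4).tolist(),'roll',round(-np.degrees(dy)/120,4))
E
python3 -c "
from h import *
plan((.52,-.147,.24),np.radians(86))"
```

```text
xyz [0.5608, -0.2796, 0.02] roll -0.5659
```

Emit:
jog_arm --rows '[{"claw": 1,"xyz": [0.561,-0.28,0.02],"roll": -0.566},{"claw": 1,"xyz": [0.561,-0.28,0.02],"roll": -0.566},{"claw": 1,"xyz": [0.561,-0.28,0.02],"roll": -0.566},{"claw": 1,"xyz": [0.561,-0.28,0.02],"roll": -0.566},{"claw": 1,"xyz": [0.561,-0.28,0.02],"roll": -0.566},{"claw": 1,"xyz": [0.561,-0.28,0.02],"roll": -0.566},{"claw": 1,"xyz": [0.561,-0.28,0.02],"roll": -0.566},{"claw": 1,"xyz": [0.561,-0.28,0.02],"roll": -0.566},{"claw": 1,"xyz": [0.561,-0.28,0.02],"roll": -0.566},{"claw": 1,"xyz": [0.561,-0.28,0.02],"roll": -0.566},{"claw": 1,"xyz": [0.561,-0.28,0.02],"roll": -0.566},{"claw": 1,"xyz": [0.561,-0.28,0.02],"roll": -0.566},{"claw": 1,"xyz": [0.561,-0.28,0.02],"roll": -0.566},{"claw": 1,"xyz": [0.561,-0.28,0.02],"roll": -0.566},{"claw": 1,"xyz": [0.561,-0.28,0.02],"roll": -0.566},{"claw": 1,"xyz": [0.561,-0.28,0.02],"roll": -0.566}]'

```text
t: 1.63
tool_pos: [0.5195, -0.1477, 0.2404]
eef_rot: [3.142, 0.0, 1.5]
wrist_force: [-0.8, -0.7, -0.6]
width: 0.0855
grasp_force: 0.0
```

```bash
python3 -c "
from h import *
say(); look('wrist','w1')"
```

```text
{'t': 1.6333, 'tool_pos': [0.5195, -0.1477, 0.2404], 'eef_rot': [3.1416, 0.0004, 1.4999], 'width': 0.0855, 'wrist_force': [-0.7685, -0.6918, -0.6137], 'grasp_force': 0.0, 'qpos': [-0.3451, 0.0997, 1.3822, -0.0004, 1.6596, -0.2743]}
```

View pics/w1.png

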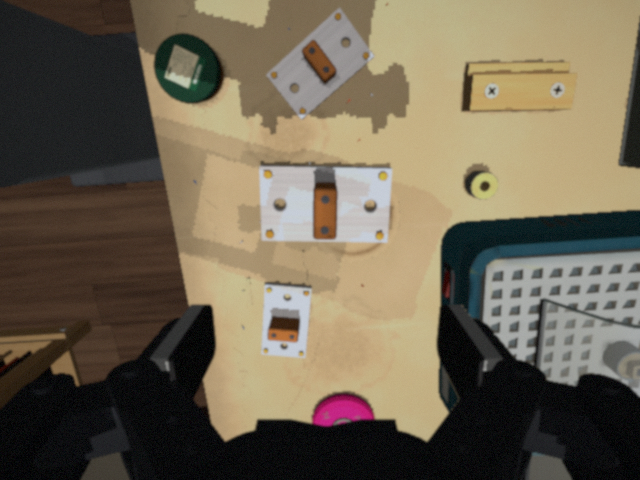

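The wrist picture shows the large plate with holes at (280,206) and (371,206), and its block at (325,210). The flux pot is at (188,68), the small plates are at (320,62) and (286,320), and the pink disc is at (343,410).

Run:
```python
from h import *
W=r.camera('wrist');D=r.camera('side')
g=cv2.cvtColor(W['img'],cv2.COLOR_RGB2GRAY)
H=[]
for u,v in((280,206),(371,206)):
    p=g[v-10:v+11,u-10:u+11].astype(float); w=np.clip(np.percentile(p,75)-30-p,0,None); yy,xx=np.mgrid[-10:11,-10:11]
    H.append((u+(w*xx).sum()/w.sum(),v+(w*yy).sum()/w.sum()))
print(H)
A,B=[onz(W,h,.012) for h in H]; d=B-A
print('ctr',(A+B)/2,np.linalg.norm(d),np.degrees(np.arctan2(d[1],d[0])))
for h,s in zip(H,((284.6,285.6),(320.6,289.2))): print('tri',tri((W,h),(D,s)))
# corners z=.012
for uv in((260,165),(391,166),(389,241),(262,241)): print(onz(W,uv,.012).round(4))
# block top screws (radius centre) 
for uv in((325,199),(325,229)): print('screw',onz(W,uv,.052).round(4))
print([proj(D,onz(W,uv,.052)).round(1).tolist() for uv in((325,199),(325,229))])
```

```text
[(np.float64(279.0621563836286), np.float64(205.39050091631032)), (np.float64(370.107708014293), np.float64(207.38846350178662))]
ctr [ 0.51808053 -0.14667797  0.012     ] 0.08467848085178555 -5.415041514372925
tri (array([ 0.4768688 , -0.14271111,  0.01152085]), [0.0009963159588021156, 0.0009963159588021445])
tri (array([ 0.56078513, -0.15049025,  0.01257961]), [0.0006154593306681765, 0.0006154593306681114])
[ 0.4628 -0.1047  0.012 ]
[ 0.5805 -0.1141  0.012 ]
[ 0.577  -0.1846  0.012 ]
[ 0.456  -0.1759  0.012 ]
screw [ 0.5195 -0.1324  0.052 ]
screw [ 0.5177 -0.1578  0.052 ]
[[303.0, 269.7], [301.1, 276.5]]
```

```bash
python3 -c "
from h import *
plan((.5187,-.146,.042),np.radians(85.4))"
```

```text
xyz [0.0022, -0.0012, 0.2483] roll 0.0042
```

Emit:
jog_arm --rows '[{"claw": 1,"xyz": [0.002,-0.001,0.05],"roll": 0.004},{"claw": 1,"xyz": [0.002,-0.001,0.1],"roll": 0.004},{"claw": 1,"xyz": [0.002,-0.001,0.14],"roll": 0.004},{"claw": 1,"xyz": [0.002,-0.001,0.17],"roll": 0.004},{"claw": 1,"xyz": [0.002,-0.001,0.2],"roll": 0.004},{"claw": 1,"xyz": [0.002,-0.001,0.22],"roll": 0.004},{"claw": 1,"xyz": [0.002,-0.001,0.235],"roll": 0.004},{"claw": 1,"xyz": [0.002,-0.001,0.248],"roll": 0.004},{"claw": 1,"xyz": [0.002,-0.001,0.248],"roll": 0.004},{"claw": 1,"xyz": [0.002,-0.001,0.248],"roll": 0.004},{"claw": -1,"xyz": [0.002,-0.001,0.248],"roll": 0.004},{"claw": -1,"xyz": [0.002,-0.001,0.248],"roll": 0.004},{"claw": -1,"xyz": [0.002,-0.001,0.248],"roll": 0.004},{"claw": -1,"xyz": [0.002,-0.001,0.248],"roll": 0.004},{"claw": -1,"xyz": [0.002,-0.001,0.248],"roll": 0.004},{"claw": -1,"xyz": [0.002,-0.001,0.248],"roll": 0.004},{"claw": -1,"xyz": [0.002,-0.001,0.248],"roll": 0.004},{"claw": -1,"xyz": [0.002,-0.001,0.248],"roll": 0.004},{"claw": -1,"xyz": [0.002,-0.001,0.248],"roll": 0.004},{"claw": -1,"xyz": [0.002,-0.001,0.248],"roll": 0.004}]'

```text
t: 3.45
tool_pos: [0.5196, -0.1452, 0.0424]
eef_rot: [3.141, 0.0, 1.493]
wrist_force: [-2.1, 0.5, 5.3]
width: 0.0193
grasp_force: 60.6
```

Gripped: the width is 19.3 mm, about the block's 20 mm. I'll lift and go to a viewpoint just short of the table, where the wrist camera can see the pegs.

```bash
python3 -c "
from h import *
plan((.552,.06,.23),np.radians(97.6))"
```

```text
xyz [0.2588, 0.0204, -0.2345] roll -0.1005
```

Emit:
jog_arm --rows '[{"claw": -1,"xyz": [0,0,-0.02],"roll": 0},{"claw": -1,"xyz": [0,0,-0.05],"roll": 0},{"claw": -1,"xyz": [0,0,-0.09],"roll": 0},{"claw": -1,"xyz": [0,0,-0.13],"roll": 0},{"claw": -1,"xyz": [0.02,0.003,-0.17],"roll": -0.02},{"claw": -1,"xyz": [0.06,0.007,-0.2],"roll": -0.04},{"claw": -1,"xyz": [0.1,0.01,-0.235],"roll": -0.06},{"claw": -1,"xyz": [0.14,0.015,-0.235],"roll": -0.08},{"claw": -1,"xyz": [0.18,0.02,-0.235],"roll": -0.1},{"claw": -1,"xyz": [0.21,0.02,-0.235],"roll": -0.1},{"claw": -1,"xyz": [0.24,0.02,-0.235],"roll": -0.1},{"claw": -1,"xyz": [0.259,0.02,-0.235],"roll": -0.1},{"claw": -1,"xyz": [0.259,0.02,-0.235],"roll": -0.1},{"claw": -1,"xyz": [0.259,0.02,-0.235],"roll": -0.1}]'

```text
t: 4.62
tool_pos: [0.5511, 0.0608, 0.2284]
eef_rot: [-3.139, 0.0, 1.704]
wrist_force: [0.1, -0.3, -3.0]
width: 0.0194
grasp_force: 59.6
```

```bash
python3 -c "
from h import *
say(); look('wrist','w2')"
```

```text
{'t': 4.6167, 'tool_pos': [0.5511, 0.0608, 0.2284], 'eef_rot': [-3.1391, 0.0001, 1.7038], 'width': 0.0194, 'wrist_force': [0.1257, -0.2865, -2.9765], 'grasp_force': 59.593, 'qpos': [0.0434, 0.1464, 1.3554, -0.0003, 1.6423, -0.0897]}
```

View pics/w2.png

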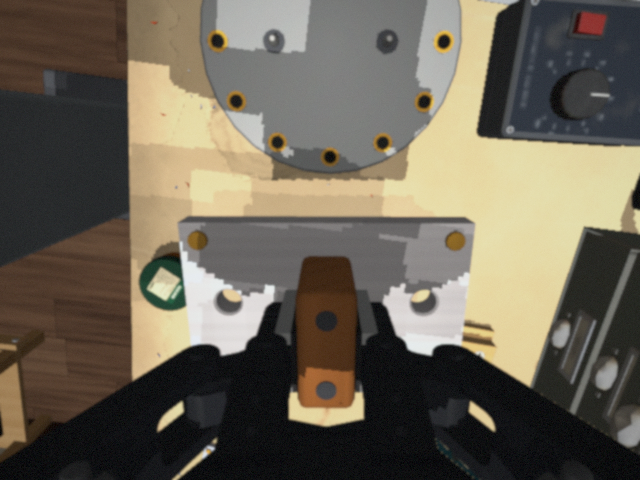

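Pegs are at about (275,40) and (387,40). The bushings ring the table rim, and the held plate's holes are at about (229,301) and (423,301), with its front edge on row ~219. I'll enlarge both for precision.

Run:
```python
from h import *
W=r.camera('wrist')['img']; np.save('w2.npy',W)
f=lambda x0,y0,w,h,s:cv2.resize(W[y0:y0+h,x0:x0+w],None,fx=s,fy=s,interpolation=cv2.INTER_CUBIC)
top=np.hstack([f(250,15,50,50,8),f(362,15,50,50,8)])
bot=np.hstack([f(204,280,50,25,8),f(398,280,50,25,8)])
cv2.imwrite('pics/crop2.png',np.vstack([top,bot])[:,:,::-1])
```

```text
(no output)
```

View pics/crop2.png

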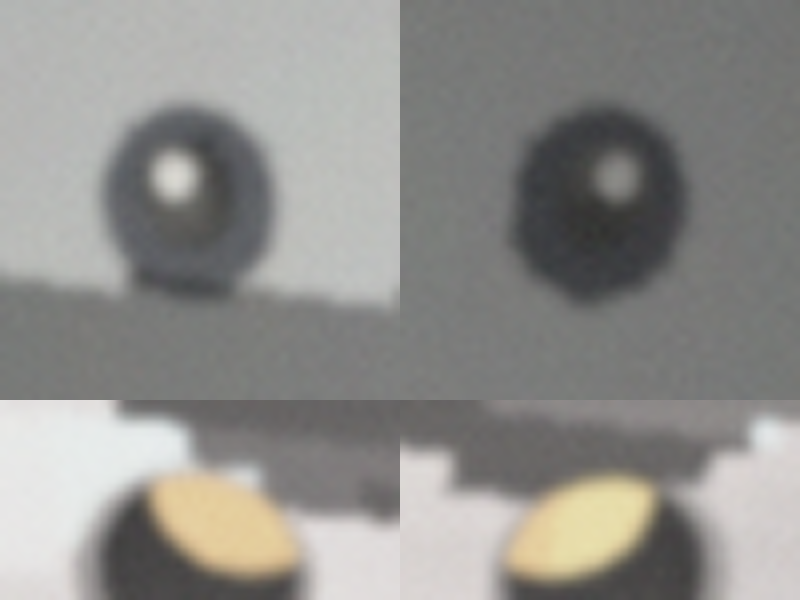

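Run:
```python
from h import *
from scipy.optimize import least_squares
W=r.camera('wrist'); tz=r.get_state()['tool_pos'][2]
def pair(n,a,b,z):
    A,B=onz(W,a,z),onz(W,b,z); d=B-A; print(n,((A+B)/2).round(4),np.linalg.norm(d).round(4),np.degrees(np.arctan2(d[1],d[0])).round(2))
pair('tips',(271.2,36.8),(388.7,36.8),.045)
pair('ring',(273,39.5),(386.5,39.8),.034)
b=[(217,41),(444,41),(236,101),(424,102),(277,142),(383,142),(330,156)]
P=np.array([onz(W,u,.034)[:2] for u in b])
s=least_squares(lambda p:np.hypot(*(P-p[:2]).T)-p[2],[.537,.183,.085]); print('bushing circle',s.x,np.sqrt(2*s.cost/7))
pair('holes',(228.3,301),(423.2,301),tz-.0304)
pair('edge',(180,218),(474,219),tz-.0304)
pair('studs',(198,240),(455,240),tz-.0274)
s=r.get_state(); print(s['tool_pos'],np.degrees(s['eef_rot']))
```

```text
tips [0.5359 0.1926 0.045 ] 0.0842 7.45
ring [0.5358 0.1929 0.034 ] 0.0845 7.31
bushing circle [0.53637648 0.1925745  0.08462224] 0.00014212543329796687
holes [0.5505 0.0599 0.1988] 0.0835 7.51
edge [0.5463 0.096  0.1988] 0.1179 7.29
studs [0.5471 0.0879 0.2018] 0.1027 7.49
[0.55135827 0.05937842 0.22922581] [-1.79935471e+02  1.42745005e-02  9.74730960e+01]
```

The seat is at (0.536,0.1927), heading 7.4°, with peg pitch 84.2 mm and bushing-circle centre agreeing within 0.5 mm. The plate in hand is centred at (0.5506,0.060), heading 7.45°. The shift in tool axes is (133.5, 2.9) mm. I'll go to hover above the pegs.

Emit:
jog_arm --rows '[{"claw": -1,"xyz": [0.03,0.001,0.01],"roll": 0},{"claw": -1,"xyz": [0.06,0.002,0.03],"roll": 0},{"claw": -1,"xyz": [0.09,0.003,0.05],"roll": 0},{"claw": -1,"xyz": [0.12,0.0036,0.075],"roll": 0},{"claw": -1,"xyz": [0.145,0.0036,0.1],"roll": 0},{"claw": -1,"xyz": [0.16,0.0036,0.12],"roll": 0},{"claw": -1,"xyz": [0.167,0.0036,0.138],"roll": 0},{"claw": -1,"xyz": [0.167,0.0036,0.15],"roll": 0},{"claw": -1,"xyz": [0.167,0.0036,0.15],"roll": 0},{"claw": -1,"xyz": [0.167,0.0036,0.15],"roll": 0},{"claw": -1,"xyz": [0.167,0.0036,0.15],"roll": 0}]'

```text
t: 5.68
tool_pos: [0.5377, 0.1923, 0.1111]
eef_rot: [3.14, -0.0, 1.701]
wrist_force: [0.8, -0.8, -4.2]
width: 0.0192
grasp_force: 59.4
```

Run:
```python
from h import *
say(); W=look('wrist','w3'); D=look('side','d3')
a=cv2.resize(D['img'][160:235,270:370],(640,480),interpolation=2)
cv2.imwrite('pics/both3.png',cv2.resize(np.hstack([W['img'],a]),(800,300))[:,:,::-1])
```

```text
{'t': 5.6833, 'tool_pos': [0.5377, 0.1923, 0.1111], 'eef_rot': [3.1396, -0.0, 1.701], 'width': 0.0192, 'wrist_force': [0.8057, -0.7558, -4.2108], 'grasp_force': 59.4186, 'qpos': [0.2788, 0.2722, 1.4498, -0.0003, 1.4176, 0.1487]}
```

View pics/both3.png

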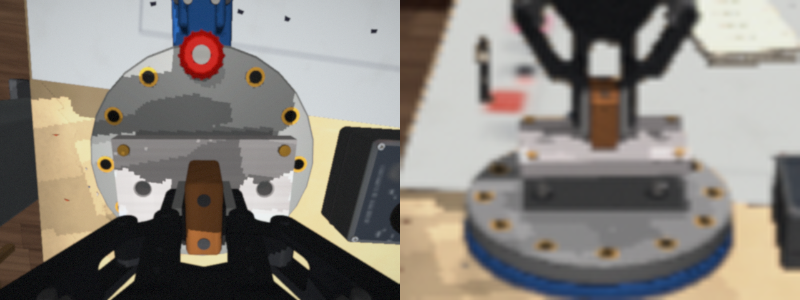

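The plate hovers over the pegs. The knob is at wrist (323,86), and the bushings are visible for a last check.

Run:
```python
from h import *
from scipy.optimize import least_squares
W=r.camera('wrist'); tz=.1105; img=W['img'].astype(int)
def cen(u,v,R=11):
    p=img[v-R:v+R+1,u-R:u+R+1]; m=(p.sum(2)<170).astype(float); yy,xx=np.mgrid[-R:R+1,-R:R+1]; return u+(m*xx).sum()/m.sum(),v+(m*yy).sum()/m.sum()
b=[cen(int(1.6*u),int(1.6*v)) for u,v in((148,77),(256,77),(113,116),(290,116))]; print(np.round(b,1).tolist())
P=np.array([onz(W,u,.034)[:2] for u in b])
s=least_squares(lambda p:np.hypot(*(P-p).T)-.0846,[.537,.183]); print('seat',s.x,np.hypot(*(P-s.x).T))
ed=np.array([[onz(W,(u*1.6,v*1.6),tz-.0304)] for u,v in((112,138),(294,137))])[:,0]; d=ed[1]-ed[0]; m=ed.mean(0)
n=np.array([-d[1],d[0]])/np.hypot(*d[:2]); print('plate',m[:2]-.035*n,np.linalg.norm(d),np.degrees(np.arctan2(d[1],d[0])))
hs=[onz(W,(u*1.6,v*1.6),tz-.0304) for u,v in((142.3,188.5),(265,188.5))];print('holes',np.mean(hs,0),np.linalg.norm(hs[1]-hs[0]))
rd=(img[:,:,0]>130)&(img[:,:,1]<70); rd[160:]=0; ys,xs=np.nonzero(rd); print('red',xs.min(),xs.max(),ys.min(),ys.max()); 
k=((xs.min()+xs.max())/2,(ys.min()+ys.max())/2); print('knob top',onz(W,k,.088),onz(W,(323,86.4),.088))
```

```text
[[237.0, 123.9], [408.4, 123.5], [181.2, 186.4], [463.7, 186.3]]
seat [0.53566908 0.19230389] [0.08460726 0.08482763 0.08446187 0.08433452]
plate [0.53683118 0.19328695] 0.11775972262721973 7.7255914540716
holes [0.53723551 0.19214806 0.0801    ] 0.08474810685627744
red 288 356 50 120
knob top [0.5247156  0.27740231 0.088     ] [0.52511688 0.27699915 0.088     ]
```

Emit:
jog_arm --rows '[{"claw": -1,"xyz": [0,-0.001,0.005],"roll": 0},{"claw": -1,"xyz": [0,-0.001,0.01],"roll": 0},{"claw": -1,"xyz": [0,-0.001,0.015],"roll": 0},{"claw": -1,"xyz": [0,-0.001,0.02],"roll": 0},{"claw": -1,"xyz": [0,-0.001,0.024],"roll": 0},{"claw": -1,"xyz": [0,-0.001,0.027],"roll": 0},{"claw": -1,"xyz": [0,-0.001,0.03],"roll": 0},{"claw": -1,"xyz": [0,-0.001,0.033],"roll": 0},{"claw": -1,"xyz": [0,-0.001,0.036],"roll": 0},{"claw": -1,"xyz": [0,-0.001,0.036],"roll": 0}]'

```text
t: 6.67
tool_pos: [0.5358, 0.1929, 0.0805]
eef_rot: [-3.141, 0.0, 1.702]
wrist_force: [0.6, -1.1, -4.6]
width: 0.0192
grasp_force: 59.6
```

No contact force with the underside about 7 mm below the peg tips, so the pegs are in the holes. I'll ease it down to the seat.

Emit:
jog_arm --rows '[{"claw": -1,"xyz": [0,0,0.0015],"roll": 0},{"claw": -1,"xyz": [0,0,0.003],"roll": 0},{"claw": -1,"xyz": [0,0,0.004],"roll": 0},{"claw": -1,"xyz": [0,0,0.005],"roll": 0},{"claw": -1,"xyz": [0,0,0.005],"roll": 0}]'

```text
t: 7.08
tool_pos: [0.536, 0.1929, 0.0769]
eef_rot: [-3.141, 0.0, 1.702]
wrist_force: [-0.6, -0.5, -4.8]
width: 0.0193
grasp_force: 59.6
```

Emit:
jog_arm --rows '[{"claw": -1,"xyz": [0,0,0.001],"roll": 0},{"claw": -1,"xyz": [0,0,0.001],"roll": 0},{"claw": -1,"xyz": [0,0,0.002],"roll": 0},{"claw": -1,"xyz": [0,0,0.002],"roll": 0}]'

```text
t: 7.42
tool_pos: [0.5362, 0.193, 0.0764]
eef_rot: [3.141, 0.0, 1.702]
wrist_force: [-3.3, -0.7, 3.6]
width: 0.0192
grasp_force: 60.7
```

Contact at z 0.0764, exactly the predicted seated height. I'll release and lift clear.

Emit:
jog_arm --rows '[{"claw": -0.2,"xyz": [0,0,0],"roll": 0},{"claw": 0.2,"xyz": [0,0,0],"roll": 0},{"claw": 0.2,"xyz": [0,0,0],"roll": 0},{"claw": 0.2,"xyz": [0,0,0],"roll": 0},{"claw": 0.2,"xyz": [0,0,0],"roll": 0},{"claw": 0.2,"xyz": [0,0,-0.02],"roll": 0},{"claw": 0.2,"xyz": [0,0,-0.05],"roll": 0},{"claw": 0.2,"xyz": [0,0,-0.09],"roll": 0},{"claw": 0.2,"xyz": [0,0,-0.13],"roll": 0},{"claw": 0.2,"xyz": [0.01,0,-0.16],"roll": 0},{"claw": 0.2,"xyz": [0.03,0,-0.16],"roll": 0},{"claw": 0.2,"xyz": [0.04,0,-0.16],"roll": 0},{"claw": 0.2,"xyz": [0.04,0,-0.16],"roll": 0},{"claw": 0.2,"xyz": [0.04,0,-0.16],"roll": 0}]'

```text
t: 8.58
tool_pos: [0.5313, 0.2246, 0.202]
eef_rot: [-3.139, 0.001, 1.703]
wrist_force: [0.2, 0.6, 0.1]
width: 0.0508
grasp_force: 0.0
```

Run:
```python
from h import *
say(); W=look('wrist','w4'); D=look('side','d4')
a=cv2.resize(D['img'][160:235,270:370],(640,480),interpolation=2)
cv2.imwrite('pics/both4.png',cv2.resize(np.hstack([W['img'],a]),(800,300),interpolation=cv2.INTER_AREA)[:,:,::-1])
img=W['img'].astype(int)
rd=((img[:,:,0]>110)&(img[:,:,1]<70)&(img[:,:,2]<80)).astype(np.uint8); n,l,st,ce=cv2.connectedComponentsWithStats(rd)
i=1+st[1:,4].argmax(); print(st[i],ce[i])
S=r.camera('side');im=S['img'].astype(int); m=((im[:,:,0]>110)&(im[:,:,1]<60)&(im[:,:,2]<60)); m[:,:300]=0;m[:,335:]=0;m[:170]=0;m[205:]=0; y,x=np.nonzero(m); print('side red',x.min(),x.max(),y.min(),y.max())
c=st[i]; k=(c[0]+c[2]/2-.5,c[1]+c[3]/2-.5); print(k,onz(W,k,.088),onz(W,k,.075), tri((W,k),(S,((x.min()+x.max())/2,(y.min()+y.max())/2))))
```

```text
{'t': 8.5833, 'tool_pos': [0.5313, 0.2246, 0.202], 'eef_rot': [-3.1392, 0.0009, 1.7032], 'width': 0.0508, 'wrist_force': [0.1614, 0.5518, 0.1031], 'grasp_force': 0.0, 'qpos': [0.3361, 0.2215, 1.3234, -0.0004, 1.5992, 0.2037]}
[312 140  36  38 811] [328.43156597 157.06658446]
side red 315 321 180 186
(np.float64(329.5), np.float64(158.5)) [0.52554128 0.27802376 0.088     ] [0.52576571 0.27702563 0.075     ] (array([0.52573654, 0.27703312, 0.07512079]), [2.713795885960547e-05, 2.7137958859577575e-05])
```

View pics/both4.png

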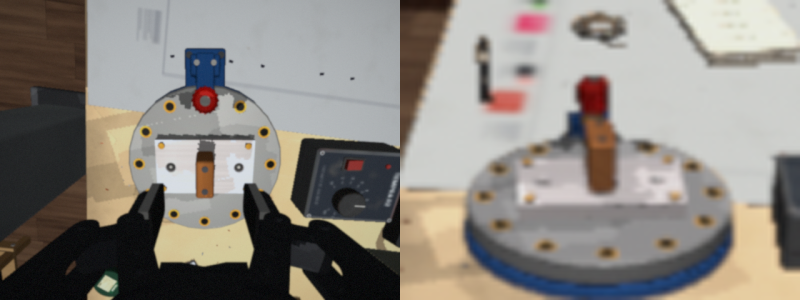

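The plate lies flat, with the pegs visible in the middle of both holes (wrist (171,167) and (239,167) in the half-scale left picture). The knob triangulates to (0.5257,0.277,0.075), which agrees with the stated 75 mm height and 84 mm offset.

```bash
python3 -c "
from h import *
plan((.5255,.2766,.081),np.radians(97.45))"
```

```text
xyz [0.0662, 0.001, 0.1516] roll 0.0005
```

Emit:
jog_arm --rows '[{"claw": 0.2,"xyz": [0.03,0.001,0],"roll": 0},{"claw": 0.2,"xyz": [0.055,0.001,0.01],"roll": 0},{"claw": 0.2,"xyz": [0.066,0.001,0.04],"roll": 0},{"claw": 0.2,"xyz": [0.066,0.001,0.07],"roll": 0},{"claw": 0.2,"xyz": [0.066,0.001,0.1],"roll": 0},{"claw": 0.2,"xyz": [0.066,0.001,0.12],"roll": 0},{"claw": 0.2,"xyz": [0.066,0.001,0.135],"roll": 0},{"claw": 0.2,"xyz": [0.066,0.001,0.145],"roll": 0},{"claw": 0.2,"xyz": [0.066,0.001,0.151],"roll": 0},{"claw": 0.2,"xyz": [0.066,0.001,0.151],"roll": 0},{"claw": 0.2,"xyz": [0.066,0.001,0.151],"roll": 0}]'

```text
t: 9.65
tool_pos: [0.5262, 0.2772, 0.0835]
eef_rot: [3.14, -0.0, 1.702]
wrist_force: [-0.5, 0.7, 0.7]
width: 0.0514
grasp_force: 0.0
```

Emit:
jog_arm --rows '[{"claw": -1,"xyz": [0,0,0.001],"roll": 0},{"claw": -1,"xyz": [0,0,0.001],"roll": 0},{"claw": -1,"xyz": [0,0,0.001],"roll": 0},{"claw": -1,"xyz": [0,0,0.001],"roll": 0},{"claw": -1,"xyz": [0,0,0.001],"roll": 0},{"claw": -1,"xyz": [0,0,0.001],"roll": 0},{"claw": -1,"xyz": [0,0,0.001],"roll": 0}]'

```text
t: 10.23
tool_pos: [0.5253, 0.2772, 0.0831]
eef_rot: [-3.141, -0.0, 1.703]
wrist_force: [-5.8, -1.7, 6.1]
width: 0.024
grasp_force: 59.1
```

The knob is held (24 mm width over the flutes, 59 N). I'll pull straight up, a little past 15 mm, watching the force.

Emit:
jog_arm --rows '[{"claw": -1,"xyz": [0,-0.0005,-0.002],"roll": 0},{"claw": -1,"xyz": [0,-0.0005,-0.005],"roll": 0},{"claw": -1,"xyz": [0,-0.0005,-0.008],"roll": 0},{"claw": -1,"xyz": [0,-0.0005,-0.011],"roll": 0},{"claw": -1,"xyz": [0,-0.0005,-0.014],"roll": 0},{"claw": -1,"xyz": [0,-0.0005,-0.016],"roll": 0},{"claw": -1,"xyz": [0,-0.0005,-0.016],"roll": 0},{"claw": -1,"xyz": [0,-0.0005,-0.016],"roll": 0}]'

```text
t: 10.9
tool_pos: [0.5252, 0.2771, 0.0943]
eef_rot: [-3.141, -0.0, 1.702]
wrist_force: [4.0, 3.8, -9.9]
width: 0.0239
grasp_force: 59.3
```

Emit:
jog_arm --rows '[{"claw": -1,"xyz": [0,0,-0.002],"roll": 0},{"claw": -1,"xyz": [0,0,-0.003],"roll": 0},{"claw": -1,"xyz": [0,0,-0.004],"roll": 0},{"claw": -1,"xyz": [0,0,-0.004],"roll": 0},{"claw": -1,"xyz": [0,0,-0.004],"roll": 0}]'

```text
t: 11.32
tool_pos: [0.5252, 0.2771, 0.0974]
eef_rot: [-3.141, 0.0, 1.702]
wrist_force: [4.0, 3.3, -10.4]
width: 0.024
grasp_force: 59.3
```

Emit:
jog_arm --rows '[{"claw": -1,"xyz": [0,0,-0.001],"roll": 0},{"claw": -1,"xyz": [0,0,-0.0015],"roll": 0},{"claw": -1,"xyz": [0,0,-0.002],"roll": 0},{"claw": -1,"xyz": [0,0,-0.002],"roll": 0},{"claw": -1,"xyz": [0,0,-0.002],"roll": 0}]'

```text
t: 11.73
tool_pos: [0.5252, 0.2771, 0.0983]
eef_rot: [-3.141, 0.0, 1.702]
wrist_force: [5.8, 4.8, -14.3]
width: 0.0242
grasp_force: 59.7
```

The force has jumped past the spring's 11 N to 14 N, so it's at the stop. I'll add a slight extra pull for firmness and then check with a picture.

Emit:
jog_arm --rows '[{"claw": -1,"xyz": [0,0,-0.0008],"roll": 0},{"claw": -1,"xyz": [0,0,-0.0008],"roll": 0},{"claw": -1,"xyz": [0,0,-0.0008],"roll": 0},{"claw": -1,"xyz": [0,0,-0.0008],"roll": 0}]'

```text
t: 12.07
tool_pos: [0.5251, 0.2771, 0.0984]
eef_rot: [-3.141, 0.0, 1.702]
wrist_force: [6.8, 6.4, -18.5]
width: 0.0235
grasp_force: 60.0
```

Run:
```python
from h import *
say(); W=look('wrist','w5'); D=look('side','d5')
a=cv2.resize(D['img'][150:240,260:380],(640,480),interpolation=2)
cv2.imwrite('pics/both5.png',cv2.resize(np.hstack([W['img'],a]),(800,300),interpolation=cv2.INTER_AREA)[:,:,::-1])
```

```text
{'t': 12.0667, 'tool_pos': [0.5251, 0.2771, 0.0984], 'eef_rot': [-3.1407, 0.0, 1.7023], 'width': 0.0235, 'wrist_force': [6.8331, 6.4151, -18.4995], 'grasp_force': 59.9719, 'qpos': [0.4233, 0.3474, 1.3846, 0.0002, 1.4104, 0.2917]}
```

View pics/both5.png

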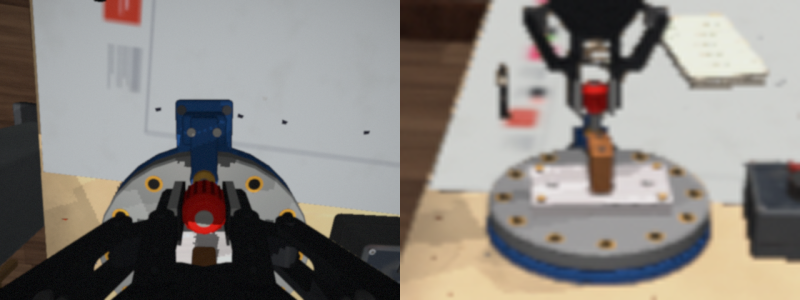

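The picture shows the knob raised between the pads and the plate flat on the table, unturned. The tool has stopped rising while the force climbs, so it's at the upper stop. I'll hand in.

```bash
python3 -c "
from cell import r
print(r.job_done())"
```

```text
the job is handed in; nothing more can be done
None
```

The fixture plate sits flat on both pegs and is released; the arm is holding the index plunger's red knob at its upper stop (about 15 mm up, 18 N pull, 60 N grip), and the job is handed in at about 12 s.

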